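# Hold the handset ready over its cradle

### The job

Someone has left a steel tumbler standing on the cradle of the desk telephone: set it upright on the free part of the wooden tray, without tipping or dropping it. Then take the handset from the desk, carry it clear of the things in between, and hold it still and level about 2 cm above the top of the cradle, round end over the round well and square end over the square well, lined up so that it could be lowered straight in. Never let the handset touch the telephone (that would cut off the call), leave everything else where it is, and finish still holding the handset there.

Things in the scene. Friction and masses are not known exactly. Their poses are not given: they have to be found in the camera images.
- phone: Grey desk telephone, fixed, 250 (x) by 170 (y) mm; origin centre of its underside on the desk. The y > 0 side is the cradle: 250 by 90 mm, centred at y = +40, top at 50 mm, with two wells 12 mm deep, 150 mm apart along x, and a flat saddle 84 mm long between them; the y < 0 side is the keypad, 45 mm high. It is on the left or right of the desk, the handset on the other side.
- phone_round (a point): centre of the round well (67 mm diameter), at the height of the cradle's top (50 mm above the desk), at the telephone's x = +75, y = +40 mm
- phone_square (a point): centre of the square well (67 by 67 mm), at the height of the cradle's top, at the telephone's x = -75, y = +40 mm
- handset: Loose black cordless handset, 0.16-0.26 kg, lying face down, yaw within 75 deg of the telephone's. Origin: midway between its end pieces, level with their flat undersides; x along it to the round end, z up. Bar 206 long, 30 wide (y), 34 to 58 mm above the underside, balanced and free over 98 mm at its middle; below it a round end piece (52 diameter, x = +75) and a square one (52 by 52, x = -75).
- handset_round (a point): centre of the flat underside of the handset's round end piece
- handset_square (a point): centre of the flat underside of the handset's square end piece
- tumbler: Loose steel drinking tumbler, empty, open at the top, 100 mm high, 56 mm diameter at the foot and 58 mm at the rim, wall 3 mm, 0.1 to 0.2 kg; at first it stands on the saddle of the cradle. Origin: centre of its underside, z up.
- tray: Fixed wooden tray, 160 (x) by 270 (y) mm, with a 4 mm thick floor and a 4 mm thick lip rising to 12 mm above the desk; origin centre of its underside on the desk. The jar stands on its y > 0 half; its y < 0 half is free.
- jar: Bystander: closed jar, 64 mm diameter, 110 mm high, standing on the tray's y > 0 half. Origin: centre of its underside.
- instrument: Grey metal instrument box, fixed, 110 (x) by 170 (y) by 70 mm high, in the middle of the desk nearer the robot than the tray. Origin: centre of its underside.
- penpot: Bystander: black pen pot, 68 mm diameter, standing on the instrument box, its pens reach 93 mm above its underside (163 mm above the desk). Origin: centre of its underside.
- radio: Bystander: black hand-held radio standing upright, 34 by 58 mm, 168 mm high with its aerial, at the far left of the desk. Origin: centre of its underside.
- stapler: Bystander: black stapler, 40 by 140 mm, 50 mm high, at the far right of the desk. Origin: centre of its underside.
- calculator: Bystander: grey calculator lying flat, 140 by 80 by 16 mm, at the near right. Origin: centre of its underside.
- torch: Bystander: aluminium torch lying on the desk, 150 mm long, 42 mm high, at the near left. Origin: on the desk under it, at mid length.
There are look-alikes about, which are no part of the job. Leave any green look-alike of the handset alone.

How it is judged:
On the way:
1. the tumbler stands upright on the tray, let go (x of tumbler in the frame of tray between -0.06 and 0.06 m and y of tumbler in the frame of tray between -0.115 and 0.115 m and z of tumbler in the frame of tray between 0 and 0.01 m and angle between tumbler's own z axis and vertical below 0.12 rad and contact force between tumbler and the fingers below 0.1 N and linear speed of tumbler below 0.03 m/s), for 0.2 s.
At the end, for the whole second after the job is handed in: Tumbler upright (7 deg), let go, at rest on the tray floor. Handset held by the gripper, still (20 mm/s), level (7 deg), each end within 12 mm sideways of its own well's centre, underside 5 to 40 mm above the cradle top, not touching the telephone (all of step 1 and horizontal distance between handset_round and phone_round below 0.012 m and horizontal distance between handset_square and phone_square below 0.012 m and z of handset_round in the frame of phone_round between 0.005 and 0.04 m and z of handset_square in the frame of phone_square between 0.005 and 0.04 m and angle between handset's own z axis and vertical below 0.12 rad and linear speed of handset below 0.02 m/s and angular speed of handset below 0.15 rad/s and contact force between handset and the fingers above 1 N and contact force between handset and phone below 0.05 N); the arm keeps its last pose, push and grip.
It fails at once if the handset touches the telephone (contact force between handset and phone above 0.5 N).
It fails at once if the handset strikes the instrument, pen pot, jar, tray or tumbler on its way (contact force between handset and instrument above 1 N or contact force between handset and penpot above 1 N or contact force between handset and jar above 1 N or contact force between handset and tray above 1 N or contact force between handset and tumbler above 1 N).
It fails at once if the tumbler is tipped by more than 30 degrees (angle between tumbler's own z axis and vertical above 0.52 rad).
It fails at once if the tumbler is dropped (faster than 0.7 m/s while not held) (linear speed of tumbler above 0.7 m/s and contact force between tumbler and the fingers below 0.1 N).
It fails at once if a bystander is displaced by more than 30 mm or knocked over (distance of any of jar, penpot, radio, stapler, calculator, torch from where it was at the start of the episode above 0.03 m or angle between any of jar, penpot, radio's own z axis and vertical above 0.5 rad).
It also fails if it takes over 58 s, if anything falls off the work surface, if the arm or the gripper's body presses on something with over 40 N, if the wrist force passes 120 N, or if a joint passes its speed limit or range.

### The arm

A 7-joint arm with a two-finger parallel gripper is mounted at the origin on the work surface. World frame = base frame: x ahead of the robot, y to its left, z up, the work surface at z = 0. Lengths are in m, angles in rad, forces in N, time in s.
With the tool pointing down it reaches from about 0.4 to 0.9 m from the base axis. Payload 5.5 kg.
Tool frame: the origin (TCP) lies midway between the tips of the shut fingers; the grasp point (between the pads) lies 19 mm behind it (manip.grip_depth is the distance from the TCP to the grasp point, in m); z points along the fingers, x is the direction in which the jaws open and shut, and the axes are right-handed (so a half turn about z gives the same grasp; the last joint's range is limited). The gripper opens to 92 mm and grips with 3 to 60 N. Pads are 19 mm wide; open, the fingers measure 130 mm over their backs; the gripper's body (75 mm by 190 mm) begins 47 mm behind the grasp point.
Start: joints at [-1.015, 0.501, -0.427, 1.55, 0.221, 1.138, -0.21], TCP at [0.188, 0.622, 0.227] pointing down, gripper open.
Joint ranges: [-2.88, 2.88], [-0.31, 2.03], [-1.54, 1.56], [0.2, 2.42], [-1.41, 4.55], [0.19, 2.02], [-2.57, 2.57]. Speed limits (rad/s): [2.57, 2.57, 3.14, 3.14, 3.14, 3.14, 3.14].

### API

Orientations are given as a unit quaternion [x, y, z, w].
In Python, from bench import manip, effector, viewer gives the robot as it stands. Calls block until the motion is done:
- manip.move_pose(position, orientation): joint-space move of the TCP to a pose.
- manip.servo_line(position, ori=None, vel=0.15): straight line of the TCP; ori=None keeps the orientation; vel is the mean speed in m/s.
- manip.movej(angles): joint-space move.
- effector.open_jaws() and effector.close(f_grip=None): open the fingers fully, or close them until they stop; f_grip is the grip in N (None keeps the last).
- manip.sleep(seconds).
- manip.solve_ik(position, orientation): joint angles nearest the present ones, or None.
- viewer.get_image(name): name is "scene" or "top"; returns the picture (480x640x3 uint8, red, green, blue); there is no depth.
- viewer.get_calibration(name): a dict with "vfov" (degrees; the focal length in pixels is half the picture's height over the tangent of half this angle, whatever the lens; pixels are square), "cx", "cy" (the principal point, pixels), "dist_coeffs" ([k1, k2, p1, p2, k3] as OpenCV has them; the pictures are not rectified), "eye" and "attitude" of the camera in the world. Camera axes: x right, y down, z forward; pixel columns grow to the right and rows downward; lengths in m; the calibration is good to about 2 mm. A picture is of the moment at which its call begins. get_calibration takes no time and is no camera call.
A pose or a line that the arm cannot do raises manip.PlanningError and nothing moves.
- manip.hand_in(): hands the job in, once; it reports no verdict.
Readings, each from a call of its own:
- manip.current_clock(): time.
- manip.current_q(): joint angles.
- manip.current_joint_velocities(): joint speeds.
- manip.current_tau(): joint torques, N m.
- manip.current_tool_pos(): TCP position.
- manip.current_tcp_rot(): TCP orientation.
- manip.current_force(): force on the tool from outside, world axes, zero at the start.
- manip.current_wrist_torque(): the same for the moment, N m.
- manip.current_finger_gap(): finger opening in m.
Only numpy, scipy, OpenCV 4.12 (cv2) and the standard library are available. Lean on these libraries where they do the work, as an engineer would, in place of code of your own. Each camera call takes 0.05 s, during which the arm holds its last target.

## Working session

There is one attempt and no reset: what is moved stays moved. The work goes in short steps, each a Python script; the robot and the scene stay as the last script left them, time stands still between calls to the robot, and variables do not carry over. Pictures are saved under pics/ and viewed, and the job is handed in when it is done.

```bash
mkdir -p pics; ls; python3 - <<'E'
from bench import manip, effector, viewer
import cv2
for n in("scene","top"):
    im=viewer.get_image(n); cv2.imwrite(f"pics/{n}0.png",im[:,:,::-1]); print(n,viewer.get_calibration(n))
print(manip.current_clock(),manip.current_tcp_rot(),manip.current_tool_pos(),manip.grip_depth)
E
```

```text
pics
scene {'vfov': 52.14489234376423, 'cx': 326.82058335599044, 'cy': 230.3717925411861, 'dist_coeffs': array([-0.00323413,  0.        ,  0.        ,  0.        ,  0.        ]), 'eye': array([1.16810207, 0.62141962, 0.85196108]), 'attitude': array([ 0.40340223,  0.81791829, -0.37306297, -0.17058819])}
top {'vfov': 47.57687753778701, 'cx': 319.14328730268096, 'cy': 249.7274426950323, 'dist_coeffs': array([-0.01595214,  0.        ,  0.        ,  0.        ,  0.        ]), 'eye': array([0.28687142, 0.07987168, 1.22259276]), 'attitude': array([ 0.70807989, -0.70125952,  0.06215668, -0.05472205])}
0.1 [ 8.02680307e-01  5.96408936e-01 -6.92215181e-04  4.76399937e-04] [0.18745926 0.6217474  0.22582097] 0.0188
```

View pics/scene0.png

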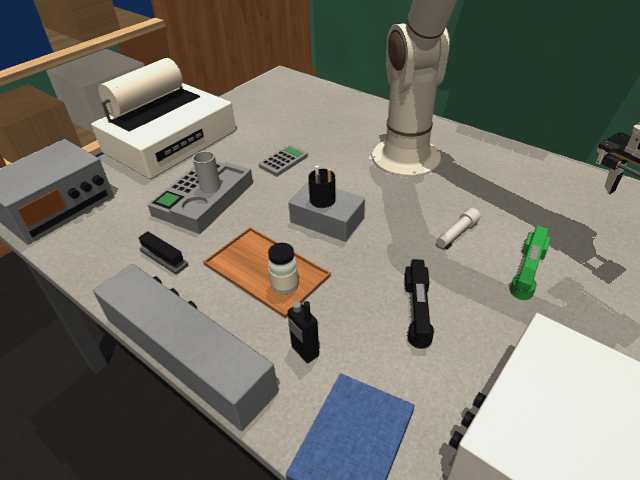

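View pics/top0.png

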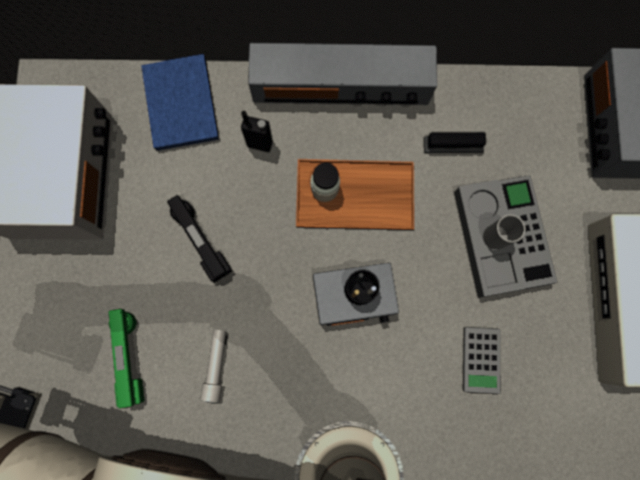

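The top view shows the phone at right (505,235), with the round well at (484,203), the square well at (497,268) and the tumbler at (508,232). The black handset is at (200,240). The handset could be confused with the green look-alike at (123,358), the radio at (257,132) or the stapler at (456,141). The tumbler could be confused with the jar at (325,180) or the pen pot at (362,287). I choose the black handset and the grey cup on the cradle, and check both in crops.

```bash
cat > h.py <<'E'
import numpy as np, cv2
from scipy.spatial.transform import Rotation as R
from bench import manip, effector, viewer
class Cam:
    def __init__(s,n):
        c=viewer.get_calibration(n); f=240/np.tan(np.radians(c['vfov']/2))
        s.K=np.array([[f,0,c['cx']],[0,f,c['cy']],[0,0,1]]); s.d=c['dist_coeffs']; s.e=c['eye']; s.Rm=R.from_quat(c['attitude']).as_matrix()
    def ray(s,uv):
        p=cv2.undistortPoints(np.array(uv,float).reshape(-1,1,2),s.K,s.d).reshape(-1,2)
        return np.c_[p,np.ones(len(p))]@s.Rm.T
    def plane(s,uv,z):
        r=s.ray(uv); return s.e+r*((z-s.e[2])/r[:,2])[:,None]
    def proj(s,P):
        P=np.array(P,float).reshape(-1,3)
        return cv2.projectPoints(P,cv2.Rodrigues(s.Rm.T)[0],-s.Rm.T@s.e,s.K,s.d)[0].reshape(-1,2)
top=Cam("top"); scene=Cam("scene")
def img(n): return viewer.get_image(n)[:,:,::-1].copy()
E
python3 - <<'E'
from h import *
t=cv2.imread('pics/top0.png'); s=cv2.imread('pics/scene0.png')
a=cv2.resize(t[165:305,440:570],None,fx=4,fy=4,interpolation=cv2.INTER_CUBIC); cv2.imwrite('pics/c1.png',a)
a=cv2.resize(t[185:295,150:250],None,fx=5,fy=5,interpolation=cv2.INTER_CUBIC); cv2.imwrite('pics/c2.png',a)
a=cv2.resize(s[250:355,385:455],None,fx=5,fy=5,interpolation=cv2.INTER_CUBIC); cv2.imwrite('pics/c3.png',a)
a=cv2.resize(s[140:240,140:260],None,fx=5,fy=5,interpolation=cv2.INTER_CUBIC); cv2.imwrite('pics/c4.png',a)
E
```

```text
(no output)
```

View pics/c1.png

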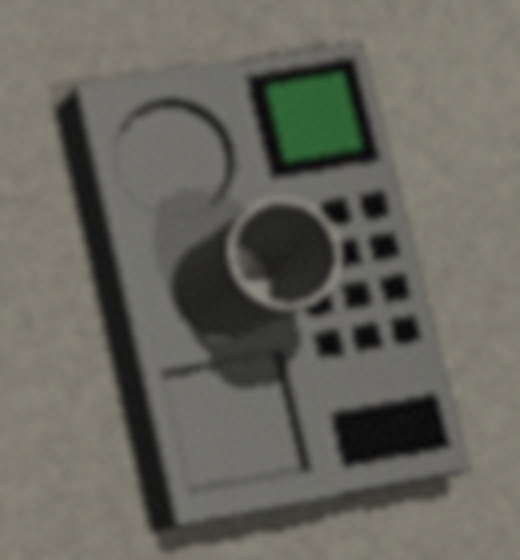

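View pics/c2.png

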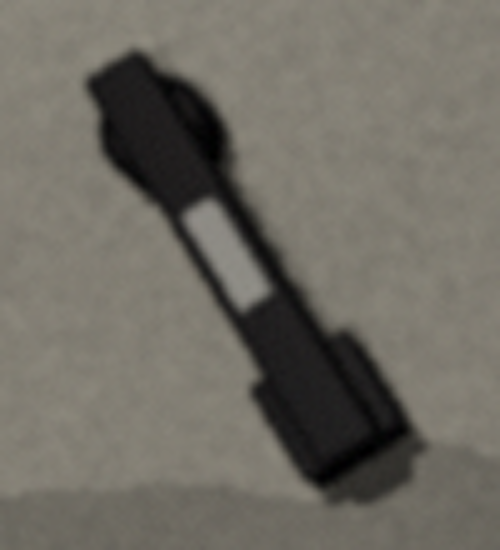

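View pics/c3.png

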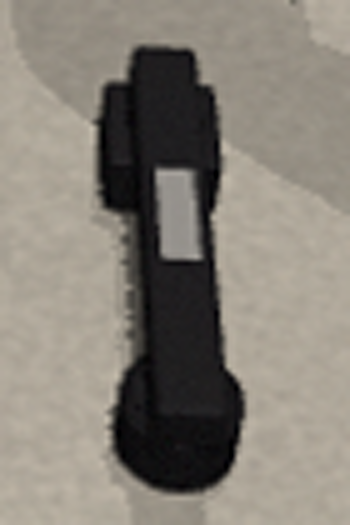

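View pics/c4.png

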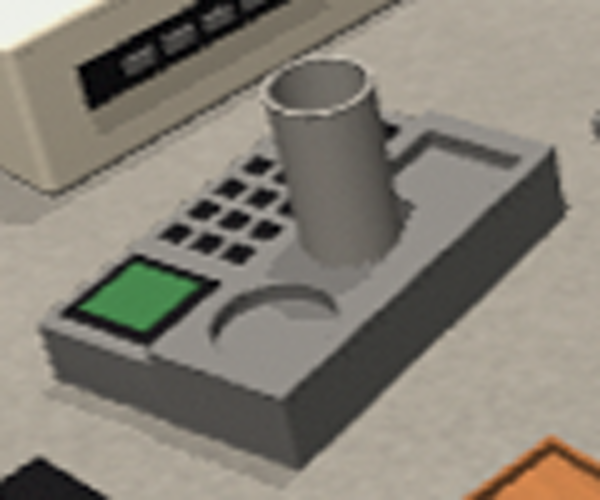

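The crops confirm the choice: round end piece at the top of the handset (about (180,208)), square end at about (215,270). The wells and the tumbler rim are clear too. Next I measure.

```bash
python3 - <<'E'
from h import *
np.set_printoptions(precision=4,suppress=True)
def c(off,s,pts): return (np.array(pts,float)+.5)/s-.5+np.array(off)
c1=lambda p:c((440,165),4,p); c2=lambda p:c((150,185),5,p); c3=lambda p:c((385,250),5,p); c4=lambda p:c((140,140),5,p)
P=top.plane(c1([(78,88),(178,522),(174,157),(163,374),(280,352),(307,470),(190,490)]),.05)
print("phone top: corners",P[:2],np.linalg.norm(P[0]-P[1]),"round",P[2],"sq",P[3:],P[3:].mean(0))
d=P[2]-P[3:].mean(0); print("wells dist",np.linalg.norm(d),"yaw",np.degrees(np.arctan2(d[1],d[0])), "edge yaw",np.degrees(np.arctan2(*(P[0]-P[1])[[1,0]])))
S=scene.plane(c4([(292,400),(555,148)]),.05); print("scene front edge",S,np.linalg.norm(S[0]-S[1]))
print("tumbler rim top",top.plane(c1([(283,254)]),.15),"scene",scene.plane(c4([(320,86)]),.15))
def tri(a,b):
    ra,rb=top.ray([a])[0],scene.ray([b])[0]
    k=np.linalg.lstsq(np.c_[ra,-rb],scene.e-top.e,rcond=None)[0]; p,q=top.e+ra*k[0],scene.e+rb*k[1]; return (p+q)/2,np.linalg.norm(p-q)
print("tri",tri(c1((283,254)),c4((320,86))))
# handset label + bar via masks
t=cv2.imread('pics/top0.png'); s=cv2.imread('pics/scene0.png')
def label(im,x0,x1,y0,y1,thr):
    g=cv2.cvtColor(im,cv2.COLOR_BGR2GRAY)[y0:y1,x0:x1]
    m=(g<thr).astype(np.uint8); n,l,st,ce=cv2.connectedComponentsWithStats(m); i=1+np.argmax(st[1:,4])
    return l==i,(x0,y0)
print("label tri",tri(c2((227,253)),c3((179,214))))
B=top.plane(c2([(88,80),(138,50),(318,475),(375,437)]),.058); print("bar",B,np.linalg.norm(B[:2].mean(0)-B[2:].mean(0)),np.linalg.norm(B[0]-B[1]))
m=B.mean(0); d=B[:2].mean(0)-B[2:].mean(0); print("centre",m,"yaw",np.degrees(np.arctan2(d[1],d[0])))
Bs=scene.plane(c3([(133,48),(192,50),(155,413),(222,413)]),.058); ds=Bs[2:].mean(0)-Bs[:2].mean(0)
print("scene bar",Bs,np.linalg.norm(ds),Bs.mean(0),np.degrees(np.arctan2(ds[1],ds[0])))
# tray
hsv=cv2.cvtColor(t,cv2.COLOR_BGR2HSV); mm=cv2.inRange(hsv,(5,120,60),(20,255,255)); mm[:140]=0;mm[250:]=0;mm[:,:280]=0;mm[:,430:]=0
r=cv2.minAreaRect(cv2.findNonZero(mm)); bx=cv2.boxPoints(r); T=top.plane(bx,.012); print("tray",bx,T,T.mean(0))
# instrument etc
J=top.plane([(325,178)],.11);print("jar",J,"penpot",top.plane([(362,287)],.14))
print("radio",top.plane([(257,128)],.12))
E
```

```text
phone top: corners [[ 0.6292 -0.2434  0.05  ]
 [ 0.3869 -0.2896  0.05  ]] 0.2465779277826 round [ 0.5901 -0.2958  0.05  ] sq [[ 0.4679 -0.2847  0.05  ]
 [ 0.4808 -0.3498  0.05  ]
 [ 0.4159 -0.3614  0.05  ]
 [ 0.4044 -0.2969  0.05  ]] [ 0.4422 -0.3232  0.05  ]
wells dist 0.15042277524635134 yaw 10.492720115002863 edge yaw 10.791507453423604
scene front edge [[ 0.6305 -0.2392  0.05  ]
 [ 0.3889 -0.2904  0.05  ]] 0.24704723785644955
tumbler rim top [[ 0.5145 -0.3171  0.15  ]] scene [[ 0.5184 -0.3174  0.15  ]]
tri (array([ 0.5159, -0.3191,  0.1476]), np.float64(0.002559234364457571))
label tri (array([0.511 , 0.3382, 0.0577]), np.float64(0.0012879792581361466))
bar [[0.5874 0.4034 0.058 ]
 [0.6012 0.3821 0.058 ]
 [0.414  0.2952 0.058 ]
 [0.4307 0.2714 0.058 ]] 0.2037842517670793 0.02535804642097781
centre [0.5083 0.338  0.058 ] yaw 32.48385924234616
scene bar [[0.4371 0.271  0.058 ]
 [0.4222 0.293  0.058 ]
 [0.6074 0.3822 0.058 ]
 [0.5916 0.4032 0.058 ]] 0.20270168487811913 [0.5146 0.3373 0.058 ] 33.10533128738005
tray [[295.6562 226.7827]
 [297.2373 158.7962]
 [414.5459 161.5243]
 [412.9649 229.5108]] [[ 0.5413  0.1218  0.012 ]
 [ 0.7024  0.1207  0.012 ]
 [ 0.6993 -0.1519  0.012 ]
 [ 0.538  -0.145   0.012 ]] [ 0.6203 -0.0136  0.012 ]
jar [[0.627  0.0579 0.11  ]] penpot [[ 0.3932 -0.0169  0.14  ]]
radio [[0.7328 0.2039 0.12  ]]
```

Both views agree to about 3 mm, and the sizes match: the well spacing reads 150.4 mm, the handset bar about 203 mm and the handset height 57.7 mm. Next I check IK, then pick the tumbler.

```bash
cat >> h.py <<'E'
np.set_printoptions(precision=4,suppress=True)
def quat(deg):
    a=np.radians(deg); x=np.array([np.cos(a),np.sin(a),0]); z=np.array([0,0,-1.]); return R.from_matrix(np.c_[x,np.cross(z,x),z]).as_quat()
PY=10.7; WM=np.array([.517,-.310]); HS=np.array([.511,.338]); HY=32.8
TUM=np.array([.516,-.3185]); TT=np.array([.619,-.092])
def st(): print("t %.2f"%manip.current_clock(),"tcp",manip.current_tool_pos(),"gap %.4f"%manip.current_finger_gap(),"F",manip.current_force(),"q",manip.current_q())
E
python3 - <<'E'
from h import *
st()
for nm,p,z,angs in [("tum",TUM,.101,(10,55,100,145,190,-80,-35)),("tumhi",TUM,.3,(10,55,100,-80)),("tray",TT,.055,(0,45,90,135,180,-90,-45)),("hs",HS,.027,(HY+90,HY-90)),("hold",WM,.097,(PY+90,PY-90)),("up",HS,.23,(HY+90,HY-90)),("holdup",WM,.23,(PY+90,PY-90))]:
    for a in angs: print(nm,a,manip.solve_ik([*p,z],quat(a)))
E
```

```text
t 0.10 tcp [0.1875 0.6217 0.2258] gap 0.0918 F [0.291  0.2209 0.012 ] q [-1.0148  0.5017 -0.4268  1.5513  0.2208  1.1383 -0.2103]
tum 10 [ 0.0671  0.6069  0.5976  1.7906 -0.4305  0.8773  1.0369]
tum 55 [ 0.2092  0.5643  0.3987  1.7857 -0.2806  0.8477  1.6995]
tum 100 [ 0.1956  0.5674  0.4172  1.7862 -0.2942  0.8497  2.4961]
tum 145 [-0.3194  1.0568  1.3501  1.8018 -1.0976  1.2681 -2.4018]
tum 190 [-0.2448  0.8627  1.1281  1.7999 -0.8869  1.0876 -1.7528]
tum -80 [-0.1083  0.7055  0.8673  1.7961 -0.6516  0.9534 -0.3573]
tum -35 [-0.0685  0.6767  0.8024  1.7949 -0.5963  0.9303  0.3847]
tumhi 10 [-0.053   0.4016  0.7536  1.6107 -0.2864  1.2434  0.9283]
tumhi 55 [ 0.0085  0.382   0.6639  1.6088 -0.2457  1.2359  1.6786]
tumhi 100 [-0.019   0.3902  0.7035  1.6097 -0.2633  1.239   2.4792]
tumhi -80 [-0.0336  0.3948  0.7248  1.6101 -0.273   1.2408 -0.6541]
tray 0 [-0.0191  0.6327  0.1672  1.7469 -0.1413  0.7737  0.2176]
tray 45 [ 0.077   0.6274  0.0372  1.7432 -0.0313  0.7715  0.915 ]
tray 90 [ 0.1661  0.6291 -0.0829  1.7398  0.0696  0.7756  1.6201]
tray 135 [ 0.288   0.6418 -0.2482  1.7351  0.2084  0.7905  2.2962]
tray 180 [-0.6957  1.1826  1.3475  1.7693 -1.2196  1.2916 -2.1619]
tray -90 [-0.1513  0.6532  0.3486  1.7519 -0.297   0.7885 -1.2287]
tray -45 [-0.0931  0.6422  0.2682  1.7497 -0.2276  0.7801 -0.4987]
hs 122.8 [-0.305   0.6968 -0.4357  1.7718  0.403   0.7624  1.1963]
hs -57.2 [-0.7084  0.6534  0.1068  1.787  -0.1     0.7064 -1.5456]
hold 100.7 [ 0.1944  0.5648  0.3995  1.7969 -0.2842  0.8366  2.4878]
hold -79.3 [-0.1232  0.7063  0.8663  1.8074 -0.657   0.9435 -0.352 ]
up 122.8 [-0.2645  0.4392 -0.4832  1.6446  0.2221  1.1127  1.3358]
up -57.2 [-0.712   0.3974  0.1094  1.6613 -0.0478  1.0855 -1.5871]
holdup 100.7 [ 0.0315  0.4321  0.614   1.6999 -0.2746  1.0969  2.4863]
holdup -79.3 [-0.0485  0.459   0.7293  1.7025 -0.336   1.1094 -0.6028]
```

```bash
python3 - <<'E'
from h import *
p=manip.current_tool_pos(); manip.servo_line([p[0]+.1,p[1]-.1,.36],vel=.3); 
manip.move_pose([.48,0,.36],quat(10)); st()
manip.move_pose([*TUM,.25],quat(10)); st()
cv2.imwrite('pics/s1.png',img('scene'))
E
```

```text
t 2.90 tcp [0.4801 0.0016 0.3599] gap 0.0922 F [ 0.0777 -0.0254 -0.4978] q [-0.1215  0.0507  0.0652  1.7955 -0.0038  1.2957  0.1222]
t 4.18 tcp [ 0.5172 -0.3166  0.2503] gap 0.0920 F [-0.5425 -0.1491 -0.0452] q [ 0.2375  0.3804  0.3493  1.6623 -0.1429  1.1236  0.8027]
```

View pics/s1.png

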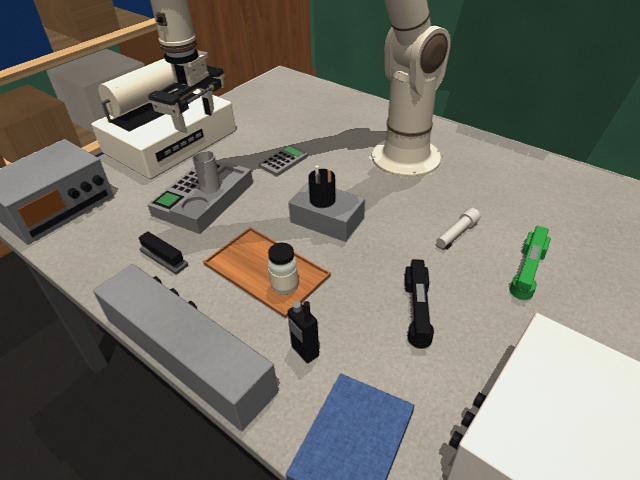

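The gripper is above the tumbler rim (205,157), with the jaws along the phone's long axis and nothing in the way. I go down and grip.

```bash
python3 - <<'E'
from h import *
manip.servo_line([*TUM,.101],quat(10),vel=.12); st()
effector.close(10); st()
manip.servo_line([*TUM,.111],vel=.04); st()
cv2.imwrite('pics/s2.png',img('scene')[100:260,100:300].repeat(3,0).repeat(3,1))
E
```

```text
t 5.62 tcp [ 0.5166 -0.3189  0.1019] gap 0.0922 F [-0.3019 -0.0735  0.4587] q [ 0.2769  0.5505  0.3071  1.7824 -0.2142  0.8397  0.8594]
t 6.26 tcp [ 0.5162 -0.3185  0.1011] gap 0.0582 F [-0.1501 -0.752   0.199 ] q [ 0.2769  0.5514  0.3068  1.7831 -0.2143  0.8395  0.8594]
t 6.66 tcp [ 0.5161 -0.3186  0.1113] gap 0.0579 F [ 0.1826  0.006  -2.3492] q [ 0.2735  0.5375  0.3113  1.778  -0.2088  0.8579  0.8552]
```

View pics/s2.png

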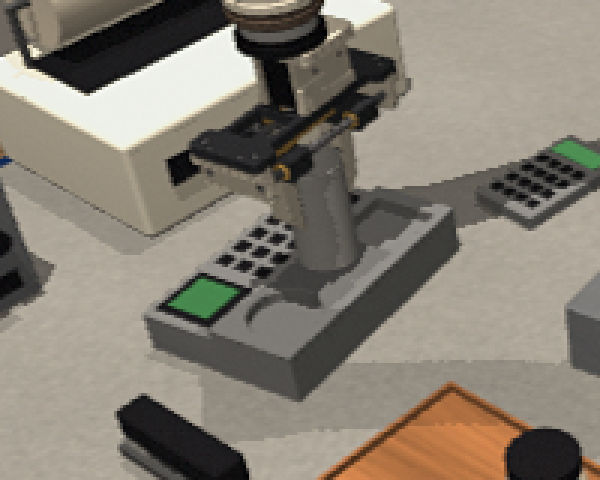

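The tumbler is held: gap 58 mm, weight about 2 N. I carry it to the tray.

```bash
python3 - <<'E'
from h import *
effector.close(20)
manip.servo_line([*TUM,.17],vel=.15)
manip.servo_line([*TT,.17],quat(0),vel=.2); st()
manip.servo_line([*TT,.065],vel=.12); st()
z=.065
f0=manip.current_force()[2]
for i in range(8):
    z-=.002; manip.servo_line([*TT,z],vel=.02); f=manip.current_force()[2]
    if f-f0>2: break
print(z,f0,f); st()
cv2.imwrite('pics/s3.png',img('scene')[180:330,190:350].repeat(4,0).repeat(4,1)[:600,:800])
E
```

```text
t 8.86 tcp [ 0.6183 -0.0937  0.1698] gap 0.0576 F [-0.3891 -1.2921 -2.3609] q [-0.1271  0.4949  0.3148  1.6884 -0.176   0.9868  0.248 ]
t 9.88 tcp [ 0.6198 -0.0922  0.0658] gap 0.0581 F [-0.0645  0.0484 -1.715 ] q [-0.0989  0.6276  0.2764  1.7457 -0.2257  0.7978  0.2853]
0.05299999999999999 -1.714988621661645 12.816117570788743
t 11.38 tcp [ 0.6195 -0.0921  0.0549] gap 0.0579 F [-3.4886  1.2189 12.8161] q [-0.095   0.6429  0.2713  1.7494 -0.2312  0.7795  0.2899]
```

View pics/s3.png

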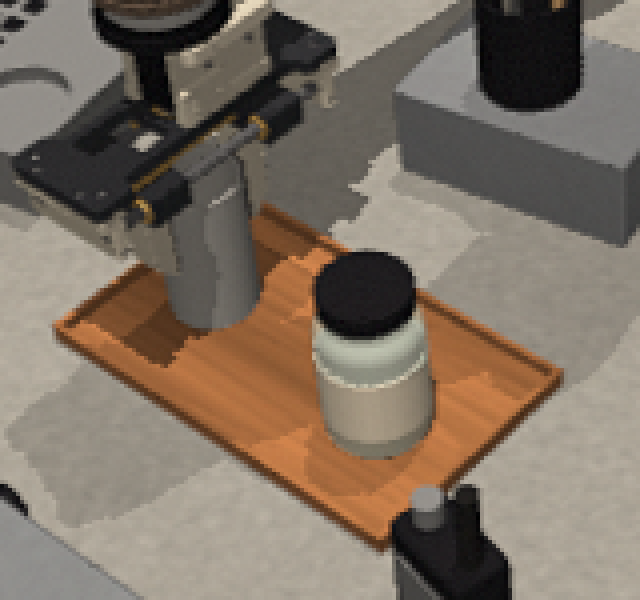

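The tumbler is standing on the tray floor (contact felt at TCP 0.055, as expected). I release, rise and check.

```bash
python3 - <<'E'
from h import *
manip.servo_line([*TT,.0545],vel=.02); st()
effector.open_jaws(); manip.sleep(.2); st()
manip.servo_line([*TT,.25],vel=.2)
manip.move_pose([.5,.1,.33],quat(-30))
manip.move_pose([*HS,.2],quat(HY-90)); st()
cv2.imwrite('pics/s4.png',img('scene')); cv2.imwrite('pics/t4.png',img('top'))
E
```

```text
t 11.68 tcp [ 0.6193 -0.092   0.0549] gap 0.0578 F [-2.756   0.4423  5.865 ] q [-0.0955  0.6427  0.2715  1.7497 -0.2308  0.7799  0.2892]
t 12.62 tcp [ 0.619  -0.092   0.0545] gap 0.0920 F [ 0.1973 -0.7684 -0.3416] q [-0.0955  0.6433  0.2714  1.75   -0.2308  0.7796  0.2893]
t 15.76 tcp [0.5125 0.3359 0.2001] gap 0.0918 F [-0.0448 -0.3861 -0.4626] q [-0.8188  0.4339  0.255   1.6945 -0.1225  1.029  -1.5234]
```

View pics/s4.png

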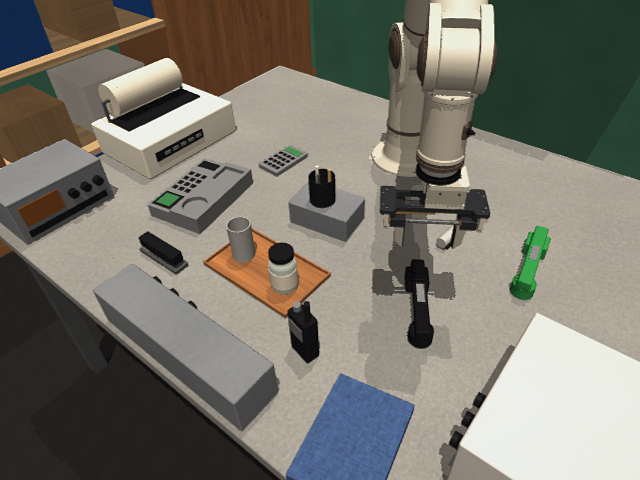

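View pics/t4.png

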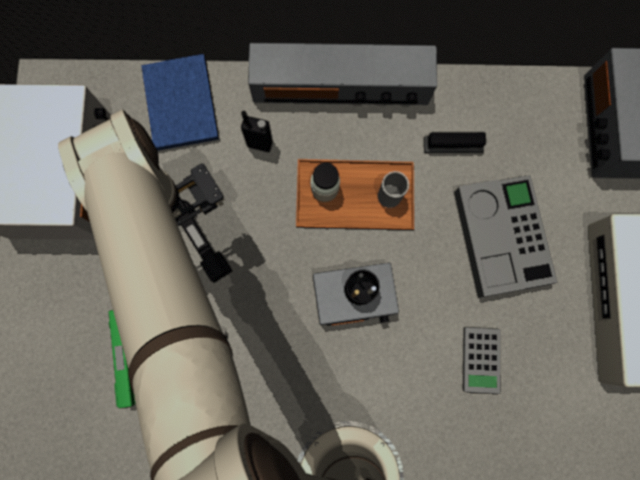

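The tumbler stands upright on the tray (scene (240,240), top (394,188)) and the handset has not moved. The cradle is now unobstructed, so I re-measure the wells in both views.

```bash
python3 - <<'E'
from h import *
t=cv2.imread('pics/t4.png'); s=cv2.imread('pics/s4.png')
cv2.imwrite('pics/c5.png',cv2.resize(t[170:305,450:560],None,fx=4,fy=4,interpolation=cv2.INTER_CUBIC))
cv2.imwrite('pics/c6.png',cv2.resize(s[150:240,140:260],None,fx=6,fy=6,interpolation=cv2.INTER_CUBIC))
E
```

```text
(no output)
```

View pics/c5.png

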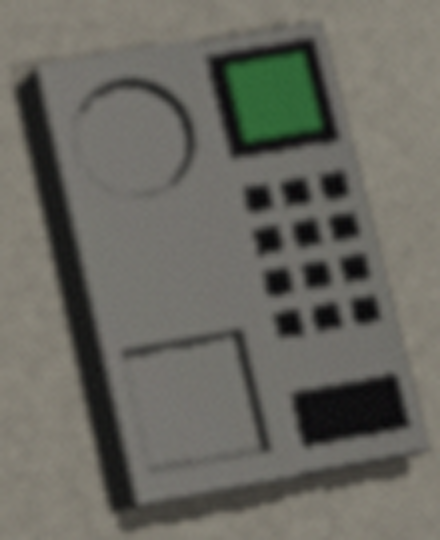

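View pics/c6.png

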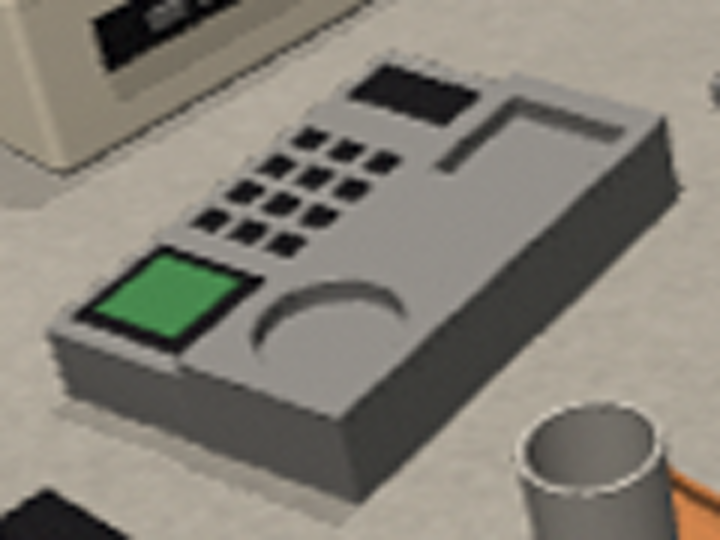

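```bash
python3 - <<'E'
from h import *
def c(off,s,pts): return (np.array(pts,float)+.5)/s-.5+np.array(off)
P=top.plane(c((450,170),4,[(134,138),(123,352),(241,331),(268,450),(150,469),(37,71),(134,505)]),.05)[:,:2]
r,q=P[0],P[1:5].mean(0); d=r-q
print("top wells",r,q,np.linalg.norm(d),(r+q)/2,np.degrees(np.arctan2(d[1],d[0])))
S=scene.plane(c((140,150),6,[(342,418),(665,118),(515,75),(183,362)]),.05)[:,:2]
d=S[0]-S[1]; d2=S[3]-S[2]
print("scene",S,S.mean(0),np.linalg.norm(d),np.linalg.norm(d2),np.linalg.norm(S[0]-S[3]),np.degrees(np.arctan2(d[1],d[0])),np.degrees(np.arctan2(d2[1],d2[0])))
E
```

```text
top wells [ 0.5896 -0.2958] [ 0.4428 -0.3235] 0.14937406208590173 [ 0.5162 -0.3096] 10.693281283165256
scene [[ 0.6318 -0.2432]
 [ 0.3894 -0.2907]
 [ 0.4066 -0.3769]
 [ 0.6483 -0.3288]] [ 0.519  -0.3099] 0.2470380881478502 0.24643381860330704 0.08717678023515087 11.083897037175351 11.25802546955111
```

The remeasurement gives a mid point of (0.517,-0.310) and yaw 10.8°, which confirms the first estimate. I take the handset.

```bash
sed -i 's/PY=10.7/PY=10.8/' h.py; python3 - <<'E'
from h import *
manip.servo_line([*HS,.027],quat(HY-90),vel=.12); st()
effector.close(35); st()
manip.servo_line([*HS,.06],vel=.05); st()
cv2.imwrite('pics/s5.png',img('scene')[200:360,340:520].repeat(3,0).repeat(3,1))
E
```

```text
t 17.45 tcp [0.5116 0.3384 0.0279] gap 0.0916 F [ 0.505  -0.2458  1.2115] q [-0.7795  0.6589  0.2022  1.789  -0.1896  0.711  -1.473 ]
t 18.43 tcp [0.5109 0.3381 0.027 ] gap 0.0293 F [-0.5686  0.3595 -0.2413] q [-0.7795  0.66    0.2019  1.7896 -0.1897  0.7108 -1.4729]
t 19.24 tcp [0.5108 0.338  0.06  ] gap 0.0299 F [-0.3465  0.1608 -2.0063] q [-0.7894  0.6105  0.2147  1.7817 -0.1768  0.7682 -1.483 ]
```

View pics/s5.png

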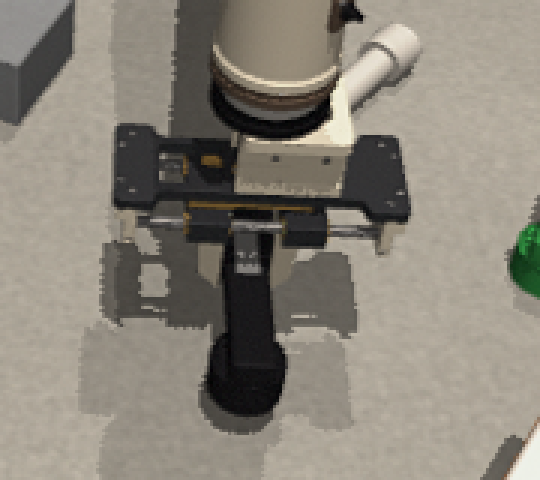

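The handset is held (gap 30 mm, level). I carry it high over everything, with its underside at about 0.25, then stop above the cradle to check.

```bash
python3 - <<'E'
from h import *
manip.servo_line([*HS,.28],vel=.2)
manip.servo_line([.5,0,.28],quat((HY+PY)/2-90),vel=.2)
manip.servo_line([*WM,.28],quat(PY-90),vel=.2)
manip.servo_line([*WM,.15],vel=.1); manip.sleep(.3); st()
print(R.from_quat(manip.current_tcp_rot()).as_matrix())
for n in ('scene','top'): cv2.imwrite(f'pics/{n}6.png',img(n))
s=cv2.imread('pics/scene6.png'); t=cv2.imread('pics/top6.png')
cv2.imwrite('pics/c7.png',cv2.resize(s[110:250,130:270],None,fx=4,fy=4,interpolation=cv2.INTER_CUBIC))
cv2.imwrite('pics/c8.png',cv2.resize(t[160:310,440:580],None,fx=4,fy=4,interpolation=cv2.INTER_CUBIC))
E
```

```text
t 25.83 tcp [ 0.5171 -0.3101  0.1503] gap 0.0298 F [-0.5472  0.712  -1.6735] q [ 0.0501  0.5277  0.596   1.7697 -0.3545  0.9525 -0.591 ]
[[ 0.1874 -0.9823  0.0005]
 [-0.9823 -0.1874 -0.0001]
 [ 0.0002 -0.0005 -1.    ]]
```

View pics/c7.png

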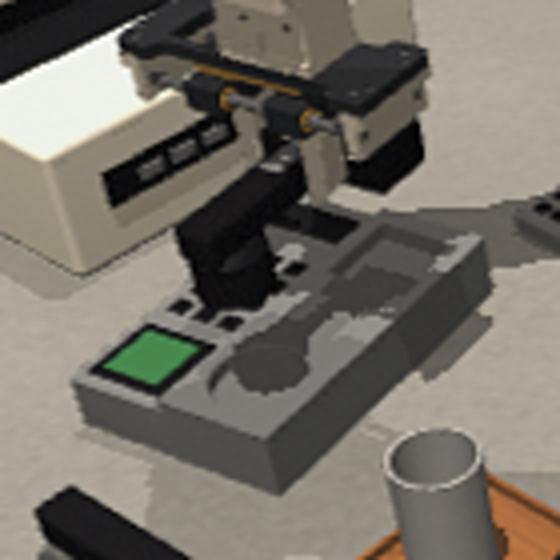

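View pics/c8.png

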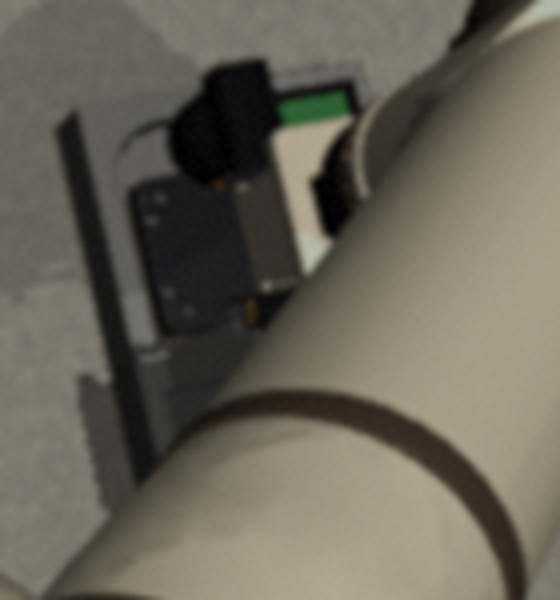

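The handset points the right way: round end over the round well, at c7 (235,280). I compare the visible bar end with its predicted position to find any offset along the handset.

```bash
python3 - <<'E'
from h import *
a=np.radians(PY); ex=np.array([np.cos(a),np.sin(a),0]); ey=np.array([-np.sin(a),np.cos(a),0])
C=np.array([*WM,.123])
pts=[C+ex*x+ey*y+[0,0,z] for x,y,z in [(103,15,58),(103,-15,58),(103,15,34),(103,-15,34)] for x,y,z in [(x/1e3,y/1e3,z/1e3)]]
print("top c8",(top.proj(pts)-[440,160])*4+1.5)
print("scene c7",(scene.proj(pts)-[130,110])*4+1.5)
th=np.linspace(0,2*np.pi,36)
cir=[C+ex*.075+.026*(ex*np.cos(k)+ey*np.sin(k)) for k in th]
sq=[C-ex*.075+.026*(ex*i+ey*j) for i in(1,-1) for j in(1,-1)]
for n,cam,o in (('top',top,(440,160)),('scene',scene,(130,110))):
    im=cv2.imread('pics/c8.png' if n=='top' else 'pics/c7.png')
    for p in (cam.proj(pts+cir+sq)-o)*4+1.5: cv2.circle(im,tuple(int(v) for v in np.round(p)),2,(0,0,255),-1)
    cv2.imwrite(f'pics/o_{n}.png',im)
a=cv2.hconcat([cv2.imread('pics/o_top.png')[:300,50:400],cv2.imread('pics/o_scene.png')[100:400,150:500]]); cv2.imwrite('pics/o.png',a)
E
```

```text
top c8 [[213.1591  62.4014]
 [271.2209  52.3504]
 [197.8538  76.4857]
 [254.7097  66.6263]]
scene c7 [[210.1918 238.848 ]
 [171.8028 226.8467]
 [218.6766 271.2636]
 [180.7138 259.1333]]
```

View pics/o.png

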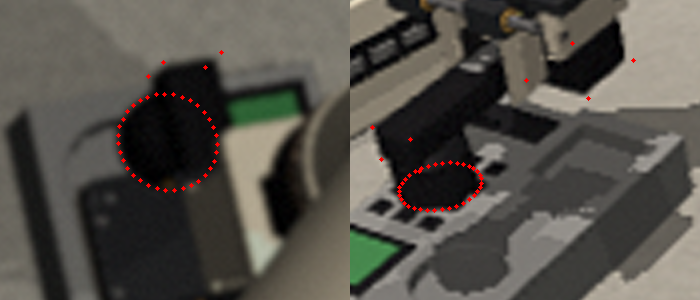

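```bash
python3 - <<'E'
from h import *
s=cv2.imread('pics/scene6.png'); t=cv2.imread('pics/top6.png')
g=lambda a:np.clip(255*(a/255.)**.5,0,255).astype(np.uint8)
A=cv2.resize(g(t[168:213,478:513]),None,fx=10,fy=10,interpolation=cv2.INTER_CUBIC)
B=cv2.resize(g(s[145:190,168:208]),None,fx=10,fy=10,interpolation=cv2.INTER_CUBIC)
cv2.imwrite('pics/z1.png',cv2.hconcat([A,B]))
C=cv2.resize(g(s[130:165,205:245]),None,fx=12,fy=12,interpolation=cv2.INTER_CUBIC); cv2.imwrite('pics/z2.png',C)
E
```

```text
(no output)
```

View pics/z1.png

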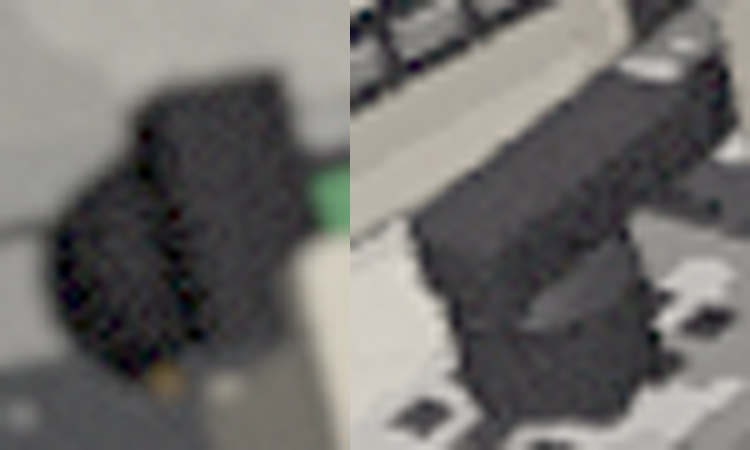

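View pics/z2.png

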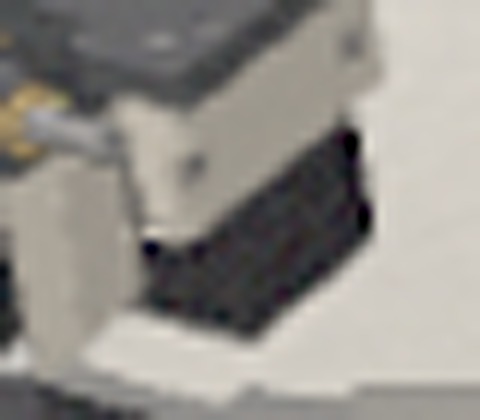

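```bash
python3 - <<'E'
from h import *
ra,rb=top.ray([(505.55,174.75)])[0],scene.ray([(174.05,166.75)])[0]
k=np.linalg.lstsq(np.c_[ra,-rb],scene.e-top.e,rcond=None)[0]; p,q=top.e+ra*k[0],scene.e+rb*k[1]
a=np.radians(PY); M=np.array([[np.cos(a),np.sin(a)],[-np.sin(a),np.cos(a)]])
f=lambda P:(M@(P[:2]-WM)*1e3,P[2])
print("bar corner",f((p+q)/2),np.linalg.norm(p-q),"expect 103,-15,.181")
for z in (.123,.126,.13):
  for uv in [(225.8,157.7),(235.5,148.9)]: print(z,f(scene.plane([uv],z)[0]))
print("expect -49,26 and -101,26")
for uv in[(492.05,178.05),(505.55,174.75)]: print("top bar end at .178",f(top.plane([uv],.178)[0]))
E
```

```text
bar corner (array([100.5457, -11.986 ]), np.float64(0.17883728137989974)) 0.0016965789628030983 expect 103,-15,.181
0.123 (array([-53.7627,  19.4858]), np.float64(0.123))
0.123 (array([-101.7668,   17.5917]), np.float64(0.123))
0.126 (array([-50.191 ,  22.6688]), np.float64(0.126))
0.126 (array([-97.9976,  20.7825]), np.float64(0.126))
0.13 (array([-45.4288,  26.9128]), np.float64(0.13))
0.13 (array([-92.972 ,  25.0369]), np.float64(0.13))
expect -49,26 and -101,26
top bar end at .178 (array([98.3245, 16.8935]), np.float64(0.17799999999999994))
top bar end at .178 (array([100.2673, -11.5265]), np.float64(0.17799999999999994))
```

Estimated errors are about −2 mm along the handset, about 0 across it and about 2° of pitch, all well inside tolerance. I apply the 2 mm correction and lower to the hold height.

```bash
python3 - <<'E'
from h import *
a=np.radians(PY); W=WM+.002*np.array([np.cos(a),np.sin(a)])
manip.servo_line([*W,.099],quat(PY-90),vel=.05); manip.sleep(.5); st(); print(manip.current_joint_velocities())
s=img('scene'); t=img('top'); cv2.imwrite('pics/s9.png',s); 
A=cv2.resize(s[110:330,130:350],None,fx=2.7,fy=2.7,interpolation=cv2.INTER_CUBIC); cv2.imwrite('pics/z9.png',A)
cv2.imwrite('pics/z10.png',cv2.resize(t[150:310,430:580],None,fx=3.7,fy=3.7,interpolation=cv2.INTER_CUBIC))
E
```

```text
t 27.60 tcp [ 0.519  -0.3096  0.0991] gap 0.0300 F [ 0.0148  0.0513 -1.793 ] q [ 0.078   0.5966  0.5588  1.7961 -0.4024  0.8643 -0.5573]
[-0.0006  0.0017 -0.0005  0.0003 -0.0015 -0.0014 -0.0003]
```

View pics/z9.png

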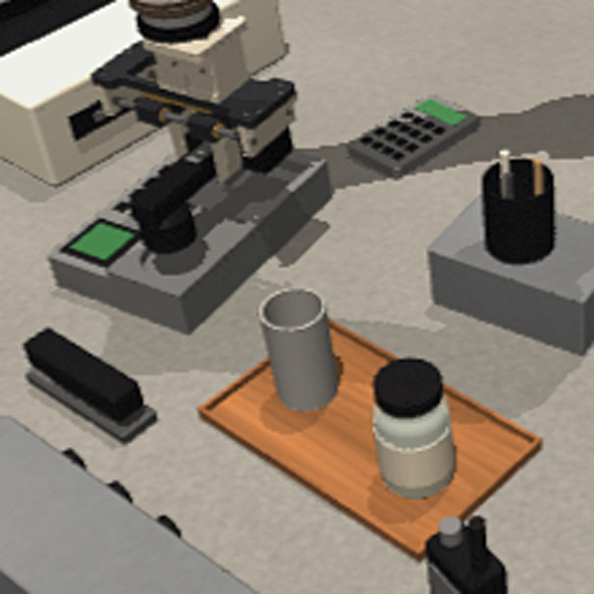

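View pics/z10.png

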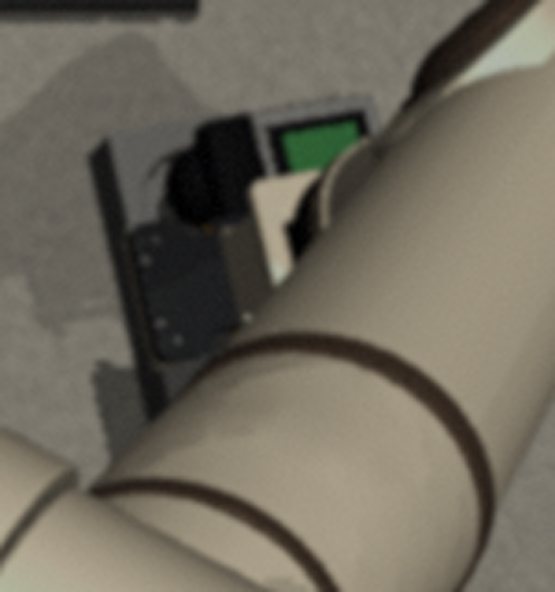

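The handset hovers over the cradle and the tumbler is upright on the tray. One last numeric check on the end pieces before handing in.

```bash
python3 - <<'E'
from h import *
s=cv2.imread('pics/s9.png')
g=lambda a:np.clip(255*(a/255.)**.5,0,255).astype(np.uint8)
im=cv2.resize(g(s[145:225,160:250]),None,fx=8,fy=8,interpolation=cv2.INTER_CUBIC)
a=np.radians(PY); ex=np.array([np.cos(a),np.sin(a),0]); ey=np.array([-np.sin(a),np.cos(a),0]); W=np.array([*WM,0])
def dr(P,col):
    for p in (scene.proj(P)-[160,145])*8+3.5: cv2.circle(im,tuple(int(v) for v in np.round(p)),2,col,-1)
th=np.linspace(0,2*np.pi,40)
for r,z,col in((.026,.072,(0,0,255)),(.0335,.05,(0,255,0))):
    dr([W+[0,0,z]+.075*ex+r*(ex*np.cos(k)+ey*np.sin(k)) for k in th],col)
    dr([W+[0,0,z]-.075*ex+r*(ex*i+ey*j) for i,j in[(u,v) for u in np.linspace(-1,1,11) for v in(-1,1)]+[(v,u) for u in np.linspace(-1,1,11) for v in(-1,1)]],col)
cv2.imwrite('pics/z11.png',im)
E
```

```text
(no output)
```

View pics/z11.png

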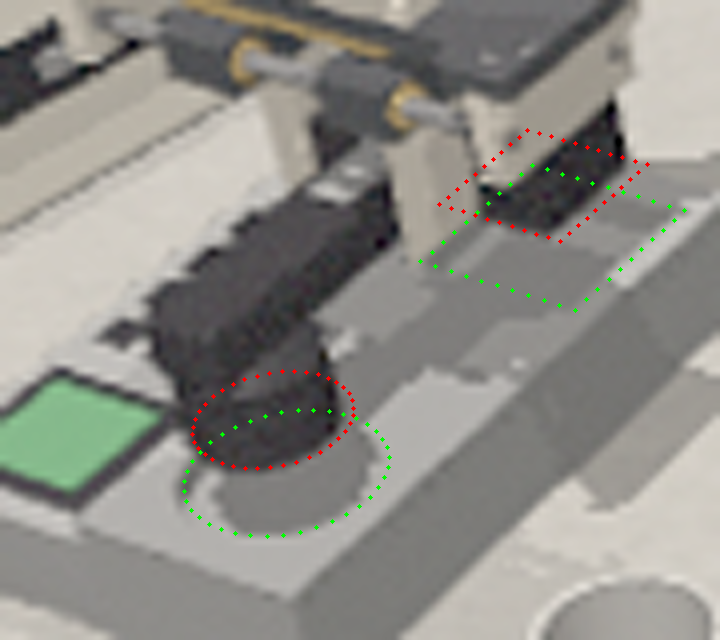

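Everything falls within a few millimetres of prediction (tolerance 12 mm), with clear air below. I hand in.

```bash
python3 - <<'E'
from h import *
st(); manip.hand_in()
E
```

```text
t 27.70 tcp [ 0.519  -0.3096  0.099 ] gap 0.0297 F [-0.1323 -0.9572 -2.0125] q [ 0.078   0.5967  0.5588  1.7961 -0.4025  0.8644 -0.5573]
the job is handed in; nothing more can be done
```

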